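# Load a sample rack through the analyser's spring gate

## Task

Put the rack with the red-capped tubes on the loading lane of the analyser and push it in through the orange spring gate until it is fully home, with the yellow catch plate of the carriage pressed all the way in, so that the gate closes behind it. The carriage is delicate and parks at a different depth each time, so feel for it and push gently. Keep the tubes upright and leave the other things on the table alone.

Things in the scene. Friction and masses are not known exactly. Their poses are not given: they have to be found in the camera images.
- rack_mid (a point): Centre (half-way up the body, 31 mm above its underside) of the white sample rack with four RED-capped tubes, the one to load. Body 90 mm long (own x) x 26 mm wide (own y) x 62 mm tall, the last 9 mm at each end only 14 mm wide; the caps (16 mm diameter, in a row along x) reach 77 mm above its underside. About 0.22 kg, stands loose on the table. Either end may go in first.
- rack_blue_mid (a point): The same kind of rack with BLUE caps, a bystander: centre, 31 mm above its underside. Leave it.
- gate (a point): Deck point mid-lane in the plane of the closed orange gate. x = direction of loading (inwards), y = left, z = up; deck (15 mm above the table) at z = 0. Green posts at x -11 to -1, y +-20 to +-37 mm, 36 mm tall. Behind it guides 30 mm apart, 30 mm tall, flared at x 20 to 40 mm. Lane open from above up to x = 63 mm. Push on the rack's rear face above the leaves, 38 to 58 mm over the deck.
- infeed (a point): Deck point in the middle of the open in-feed lane, 78.5 mm before the gate, axes as gate. The lane runs 67.5 mm either way along x between two aluminium rails 32 mm apart inside, 12 mm thick and 20 mm tall. A rack set down here stands clear of the closed gate.
- hood (a point): Middle of the front top edge of the clear hood over the inner lane, 63 mm behind the gate plane and 94 mm over the deck, axes as gate. It runs 130 mm on along x, 88 mm wide. Under it sits the carriage with the yellow catch plate (44 mm tall): the plate's face waits anywhere 108 to 136 mm behind the gate (not measured), so a loaded rack ends with its centre at 71 to 99 mm, its rear at 26 to 54 mm.
- analyser: White rack analyser, fixed. Origin at table level under gate, same axes. Base x -150 to 195, y -70 to 300 mm, 15 mm thick. At the left a tower 250 mm tall (x 5 to 195, y 130 to 295 mm) with a 65 mm tall sill before it (x -105 to 5 mm); between hood and tower a white housing 85 mm tall.
- gate_left (a joint): Left orange leaf of the spring gate, rad: 0 = closed, grows as it swings inwards (to 1.5). Leaf 17 mm long, 34 mm tall above the deck. A spring returns it; both leaves together resist the rack with about 3 to 5 N. It can close only when the rear of the rack is at least 20 mm behind the gate plane.
- gate_right (a joint): Right orange leaf, likewise.
- catch (a joint): Travel of the yellow catch plate into the carriage, m: 0 = out, 0.008 = pressed all the way in. The rack starts to move it at about 5 N and has it fully in at about 8 to 10 N (with 1 to 2 N of sliding drag on top; hitting it fast costs more); it stays where it is left. Past its end a stiff buffer yields about 5 N per mm: 12 to 16 N of push means home, over 20 N is too much.
- sanitiser: Sanitiser bottle, 56 mm diameter, 150 mm tall, bystander; origin at the centre of its underside.
- glove_box: Box of gloves 120 x 230 x 75 mm, bystander; origin at the centre of its underside.
- sharps_pot: Yellow sharps pot with a red lid, 88 mm diameter, 92 mm tall, bystander; origin at the centre of its underside.
Mind the look-alikes: they are no part of the job. What is shaped like the part that bears rack_mid but purple is not meant.

How it is judged:
By the outcome, as a careful person would: the job done as asked, in the order asked, and still so for the second after the job is handed in, with the robot touching nothing.
It also fails if it takes over 59 s, if anything falls off the work surface, if the arm or the gripper's body presses on something with over 40 N, if the wrist force passes 120 N, or if a joint passes its speed limit or range.

## Robot

A 6-joint arm with a two-finger parallel gripper is mounted at the origin on the work surface. World frame = base frame: x ahead of the robot, y to its left, z up, the work surface at z = 0. Lengths are in m, angles in degrees, forces in N, time in s.
With the tool pointing down it reaches from about 0.25 to 0.8 m from the base axis. Payload 3.9 kg.
Tool frame: the origin (TCP) lies between the finger pads; the fingertips stand bot.tip_reach ahead of it and the grasp point (between the pads) lies 5 mm behind it (bot.tip_reach is the distance from the TCP to the fingertips, in m); y points along the fingers, z is the direction in which the jaws open and shut, and the axes are right-handed (so a half turn about y gives the same grasp; the last joint's range is limited). The gripper opens to 85 mm and grips with 20 to 120 N. Pads are 22 mm wide; open, the fingers measure 114 mm over their backs; the gripper's body (76 mm by 85 mm) begins 54 mm behind the grasp point. The pads swing forward as they close: fully open they stand 13 mm farther back than shut.
Start: joints at [70.474, 14.897, -7.913, 67.191, 0, 90], TCP at [0.175, 0.495, 0.245] pointing down, gripper open.
Joint ranges: [-159.42, 159.42], [-47.68, 98.78], [-73.54, 78.23], [-108.79, 121.32], [-90, 84.71], [-180, 180]. Speed limits (degrees/s): [147.25, 147.25, 180, 180, 180, 180].

## Interface

Orientations are given as a 3x3 rotation matrix whose columns are the frame's x, y, z axes.
In Python, from plant import bot, effector, planner, status, imaging, order gives the robot as it stands. Calls block until the motion is done:
- bot.goto(position, orientation): joint-space move of the TCP to a pose.
- bot.servo_line(position, v=0.15, frame=None, force_limit=None): straight line of the TCP; frame=None keeps the orientation; v is the mean speed in m/s. With force_limit (N) it stops when the force on the tool has changed by that much, and returns True; else False.
- bot.movej(angles): joint-space move.
- effector.gripper_to(opening, strength=None): opening from 0.0 (shut) to 1.0 (fully open); strength is the grip in N (None keeps the last); returns when the fingers have stopped.
- bot.wait(seconds).
- planner.inverse_kinematics(position, orientation): joint angles nearest the present ones, or None.
- status.read_state(): the state.
- imaging.get_image(name): name is "side" or "top"; returns a dict with "frame" (400x640x3 uint8, red, green, blue), "fx", "fy", "cx", "cy" (pixels), "rvec" (rotation vector, rad) and "tvec" (3), from world to camera coordinates, as OpenCV has them. Camera axes: x right, y down, z forward; pixel columns grow to the right and rows downward; lengths in m; the calibration is good to about 2 mm. A picture is of the moment at which its call begins. There is no depth.
A pose or a line that the arm cannot do raises bot.MotionError and nothing moves.
- order.finish_job(): hands the job in, once; it reports no verdict.
The state is a dict: "clock": time; "joint_pos": joint angles; "joint_vel": joint speeds; "effort": joint torques, N m; "ee_pos": TCP position; "eef_rot": TCP orientation; "ft_force": force on the tool from outside, world axes, zero at the start; "wrist_torque": the same for the moment, N m; "grip_width": opening from 0.0 (shut) to 1.0 (fully open).
Only numpy, scipy, OpenCV 4.12 (cv2) and the standard library are available. Lean on these libraries where they do the work, as an engineer would, in place of code of your own. Each camera call takes 0.05 s, during which the arm holds its last target. There are 200 camera calls.

## Working session

There is one attempt and no reset: what is moved stays moved. The work goes in short steps, each a Python script; the robot and the scene stay as the last script left them, time stands still between calls to the robot, and variables do not carry over. Pictures are saved under pics/ and viewed, on a budget of 10 in all, crops included, one or two more only if the job needs it, and the job is handed in when it is done.

```bash
ls; mkdir -p pics
python3 - <<'E'
from plant import bot, effector, planner, status, imaging, order
import cv2,numpy as np
for n in("top","side"):
    d=imaging.get_image(n); cv2.imwrite(f"pics/{n}0.png",d["frame"][:,:,::-1])
    R=cv2.Rodrigues(np.array(d["rvec"]))[0]; print(n,d["fx"],d["cx"],d["cy"],(-R.T@np.ravel(d["tvec"])).round(3),R.round(2).tolist())
s=status.read_state();print(s["clock"],s["ee_pos"],np.round(s["eef_rot"],3).tolist(),s["ft_force"],bot.tip_reach)
E
```

```text
pics
top 487.39015601043707 320.09470691454715 195.80401356405488 [0.37  0.079 1.569] [[0.01, -1.0, -0.0], [-0.99, -0.01, -0.12], [0.12, 0.0, -0.99]]
side 370.17513576297597 315.2233926294641 198.2979975912698 [ 0.347 -0.651  1.004] [[0.97, -0.23, 0.02], [-0.17, -0.76, -0.63], [0.16, 0.61, -0.77]]
0.1 [0.17527051 0.49422427 0.24453271] [[0.942, -0.001, 0.334], [-0.334, -0.002, 0.942], [-0.0, -1.0, -0.002]] [ 0.25136137 -0.52233885 -0.25742009] 0.014
```

View pics/top0.png

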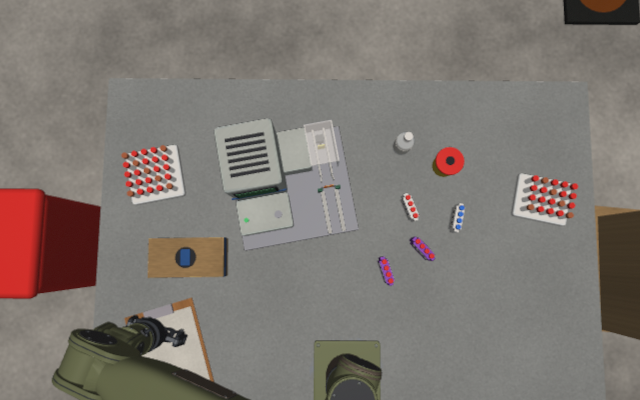

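View pics/side0.png

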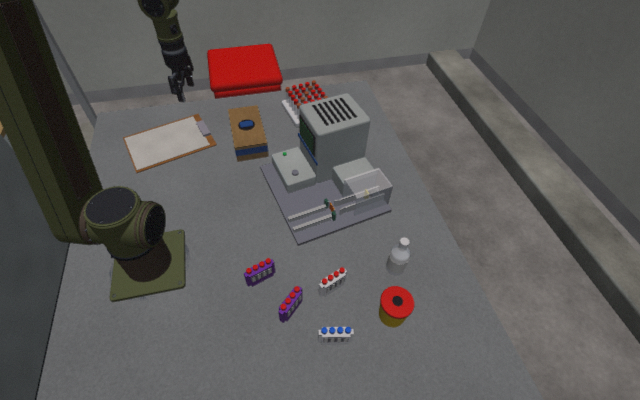

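Top view: the candidates are the white rack with red caps at (411,207), purple look-alikes with red caps at (386,270) and (423,249), the blue-capped rack at (458,217), and large red-tube trays at (153,173) and (547,198). I choose (411,207). The gate is at about (329,188), with the hood at about (320,140). I'll check with close crops.

```bash
cat > h.py <<'E'
import cv2,numpy as np
def ray(d,u,v,z):
    R=cv2.Rodrigues(np.array(d["rvec"],float))[0]; t=np.ravel(d["tvec"]); c=-R.T@t
    r=R.T@np.array([(u-d["cx"])/d["fx"],(v-d["cy"])/d["fy"],1]); return c+r*(z-c[2])/r[2]
def proj(d,p):
    K=np.array([[d["fx"],0,d["cx"]],[0,d["fy"],d["cy"]],[0,0,1.]])
    return cv2.projectPoints(np.atleast_2d(np.array(p,float)),np.array(d["rvec"],float),np.ravel(d["tvec"]),K,None)[0][:,0]
def blobs(d,lo,hi,box,amin=3):
    u0,v0,u1,v1=box; h=cv2.cvtColor(np.ascontiguousarray(d["frame"][v0:v1,u0:u1]),cv2.COLOR_RGB2HSV)
    if lo[0]<0: m=cv2.inRange(h,(0,)+lo[1:],hi)|cv2.inRange(h,(180+lo[0],)+lo[1:],(180,)+hi[1:])
    else: m=cv2.inRange(h,lo,hi)
    n,_,st,c=cv2.connectedComponentsWithStats(m)
    return m,[(c[i]+[u0,v0],st[i,4]) for i in range(1,n) if st[i,4]>=amin]
E
python3 - <<'E'
from plant import imaging
from h import *
T=imaging.get_image("top");S=imaging.get_image("side")
def crop(d,u0,v0,w,h,k): return cv2.resize(d["frame"][v0:v0+h,u0:u0+w,::-1],(w*k,h*k),interpolation=cv2.INTER_NEAREST)
im=np.hstack([crop(T,295,115,65,130,4),crop(S,275,160,125,130,4)])
cv2.imwrite("pics/c1.png",im)
im2=crop(T,370,180,100,100,6);cv2.imwrite("pics/c2.png",im2)
for d,box,n in((T,(398,190,424,224),"T"),(S,(318,262,350,285),"S")):
    m,b=blobs(d,(-8,120,80),(8,255,255),box)
    for c,a in b: print(n,c.round(1),a,ray(d,*c,.075).round(4))
for d,box,n in((T,(305,170,355,205),"T"),(S,(315,190,345,225),"S")):
    for nm,lo,hi in(("green",(45,60,20),(95,255,255)),("orange",(8,100,80),(25,255,255))):
        m,b=blobs(d,lo,hi,box,2)
        for c,a in b: print(n,nm,c.round(1),a,ray(d,*c,.05).round(4))
E
```

```text
T [407.6 197. ] 16 [ 0.5453 -0.1837  0.075 ]
T [410.1 203.3] 18 [ 0.5258 -0.1911  0.075 ]
T [412.5 209.1] 15 [ 0.5078 -0.1983  0.075 ]
T [415.  215.2] 19 [ 0.4891 -0.2056  0.075 ]
S [341.7 269.6] 23 [ 0.5488 -0.1842  0.075 ]
S [335.9 273.3] 24 [ 0.53   -0.1918  0.075 ]
S [329.9 276.9] 24 [ 0.511  -0.1987  0.075 ]
S [324.  280.7] 24 [ 0.4923 -0.2062  0.075 ]
T green [337.5 186.8] 12 [0.579  0.0319 0.05  ]
T green [319.4 189.9] 11 [0.5686 0.0889 0.05  ]
T orange [327.8 185.9] 15 [0.5814 0.0624 0.05  ]
S green [326.1 201.7] 16 [0.5722 0.0808 0.05  ]
S green [333.3 215. ] 23 [0.5813 0.0225 0.05  ]
S orange [331.4 206.9] 22 [0.584 0.056 0.05 ]
```

View pics/c1.png

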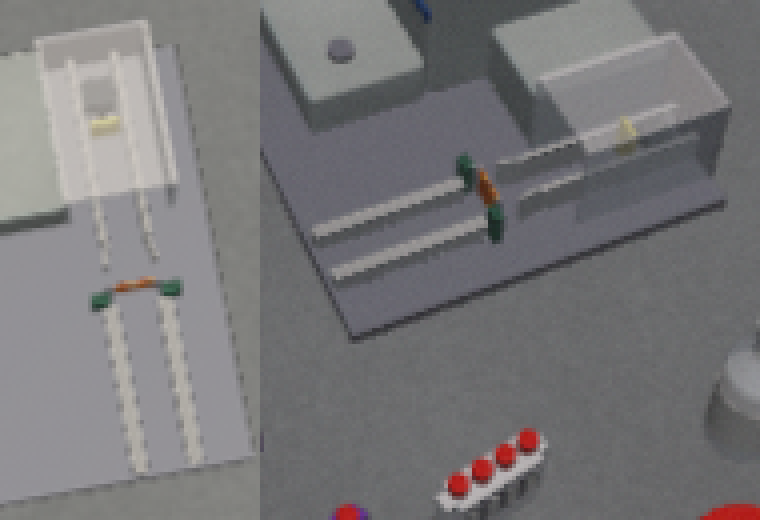

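View pics/c2.png

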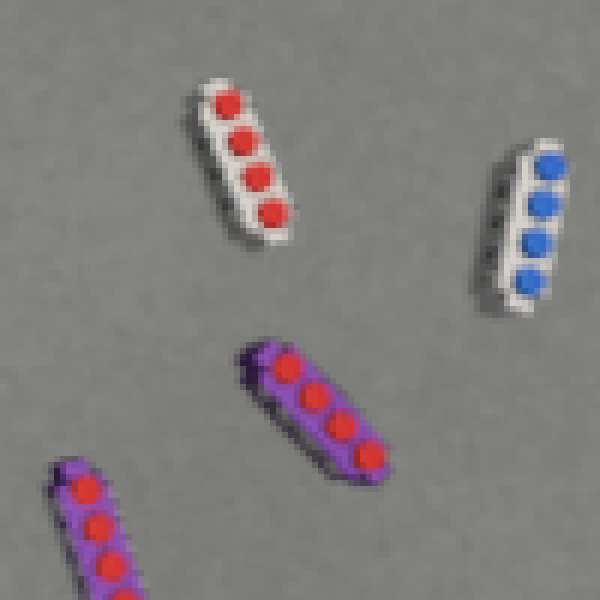

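The crops confirm the white rack with four red caps (c2 centre about (250,160)) and show closed orange leaves between green posts, with the yellow plate under the hood. Next I'll measure the lane and do the pick.

Run:
```python
from plant import imaging
from h import *
T=imaging.get_image("top");S=imaging.get_image("side")
g0=np.array([.574,.0605]);yaw=np.radians(10.3)
for it in range(2):
  for n,d in(("T",T),("S",S)):
    X=np.array([np.cos(yaw),np.sin(yaw)]);Y=np.array([-X[1],X[0]])
    img=cv2.cvtColor(d["frame"],cv2.COLOR_RGB2GRAY).astype(np.float32)
    # brightness profile across lane at rail-top height z=.035: weighted centroid of each rail
    out=[]
    for s in np.arange(-.14,-.02,.004):
        ys=np.arange(-.04,.0401,.0005)
        P=np.array([[*(g0+X*s+Y*y),.035] for y in ys]);uv=proj(d,P).astype(np.float32)
        p=cv2.remap(img,uv[:,:1],uv[:,1:],cv2.INTER_LINEAR).ravel()
        w=np.clip(p-150,0,None)
        for sg in(-1,1):
            k=(ys*sg>.010)&(ys*sg<.036)
            if w[k].sum()>0: out.append((s,sg,(w[k]*ys[k]).sum()/w[k].sum()))
    o=np.array(out)
    for sg in(-1,1):
        q=o[o[:,1]==sg]; a=np.polyfit(q[:,0],q[:,2],1); print(n,sg,"slope deg",np.degrees(a[0]).round(2),"y at -78:",(np.polyval(a,-.0785)*1e3).round(1),"y gate",(a[1]*1e3).round(1),len(q),q[[0,-1],0])
    # profile along lane on rail tops to find ends (-146,-11)
    for sg in(-1,1):
        ss=np.arange(-.17,.0,.001);P=np.array([[*(g0+X*s+Y*sg*.022),.035] for s in ss]);uv=proj(d,P).astype(np.float32)
        p=cv2.remap(img,uv[:,:1],uv[:,1:],cv2.INTER_LINEAR).ravel();k=np.where(p>150)[0];print(n,sg,"rail x",ss[k[0]].round(3),ss[k[-1]].round(3))
  break
```

```text
T -1 slope deg 0.57 y at -78: -24.6 y gate -23.9 29 [-0.136 -0.024]
T 1 slope deg 0.65 y at -78: 19.6 y gate 20.5 29 [-0.136 -0.024]
T -1 rail x -0.139 -0.004
T 1 rail x -0.136 -0.006
S -1 slope deg 6.8 y at -78: -25.9 y gate -16.6 2 [-0.064 -0.052]
S 1 slope deg -3.07 y at -78: 21.1 y gate 16.9 3 [-0.084 -0.044]
S -1 rail x -0.063 -0.052
S 1 rail x -0.084 -0.073
```

Run:
```python
from plant import imaging
from h import *
g0=np.array([.581,.060]);yaw=np.radians(10.9)
X=np.array([np.cos(yaw),np.sin(yaw)]);Y=np.array([-X[1],X[0]])
for n in("top","side"):
    d=imaging.get_image(n)
    img=cv2.cvtColor(d["frame"],cv2.COLOR_RGB2GRAY).astype(np.float32)
    ys=np.arange(-.05,.0501,.002);A=0
    for s in np.arange(-.13,-.03,.004):
        P=np.array([[*(g0+X*s+Y*y),.035] for y in ys]);uv=proj(d,P).astype(np.float32)
        A=A+cv2.remap(img,uv[:,:1],uv[:,1:],cv2.INTER_LINEAR).ravel()/25
    print(n,[(int(round(y*1e3)),int(a)) for y,a in zip(ys,A)])
```

```text
top [(-50, 147), (-48, 147), (-46, 147), (-44, 147), (-42, 147), (-40, 147), (-38, 147), (-36, 147), (-34, 147), (-32, 146), (-30, 145), (-28, 153), (-26, 164), (-24, 171), (-22, 173), (-20, 172), (-18, 166), (-16, 150), (-14, 142), (-12, 140), (-10, 145), (-8, 147), (-6, 147), (-4, 147), (-2, 147), (0, 147), (2, 147), (4, 147), (6, 147), (8, 147), (10, 147), (12, 146), (14, 144), (16, 152), (18, 163), (20, 171), (22, 173), (24, 172), (26, 167), (28, 154), (30, 146), (32, 143), (34, 146), (36, 146), (38, 146), (40, 146), (42, 146), (44, 146), (46, 146), (48, 146), (50, 146)]
side [(-50, 104), (-48, 104), (-46, 104), (-44, 103), (-42, 101), (-40, 95), (-38, 89), (-36, 84), (-34, 82), (-32, 82), (-30, 92), (-28, 117), (-26, 138), (-24, 145), (-22, 146), (-20, 144), (-18, 135), (-16, 121), (-14, 111), (-12, 106), (-10, 104), (-8, 104), (-6, 104), (-4, 104), (-2, 104), (0, 103), (2, 99), (4, 93), (6, 87), (8, 83), (10, 82), (12, 82), (14, 93), (16, 117), (18, 137), (20, 144), (22, 146), (24, 144), (26, 135), (28, 122), (30, 111), (32, 106), (34, 104), (36, 104), (38, 104), (40, 104), (42, 104), (44, 104), (46, 103), (48, 103), (50, 104)]
```

```bash
cat >> h.py <<'E'
G=np.array([.581,.060]);YAW=10.9
def rot(yaw,tilt=0):
    c,s=np.cos(np.radians(yaw)),np.sin(np.radians(yaw))
    X=np.array([c,s,0]);Y=np.array([0,0,-1.]);Z=np.cross(X,Y)
    R=np.column_stack([X,Y,Z]); a=cv2.Rodrigues(np.array([0,0,np.radians(tilt)]))[0]
    return R@a
def lane(x,y,z):  # gate frame (deck z=0) -> world
    c,s=np.cos(np.radians(YAW)),np.sin(np.radians(YAW)); return [G[0]+c*x-s*y,G[1]+s*x+c*y,.015+z]
E
python3 - <<'E'
from plant import bot, effector, planner, status, imaging
from h import *
print(rot(20,8).round(2).tolist())
R=rot(21.3); p=[.518,-.195]
bot.goto([.36,.1,.36],rot(15)); bot.goto([*p,.2],R); effector.gripper_to(.6,30)
print(bot.servo_line([*p,.043],v=.12,force_limit=12)); 
effector.gripper_to(0,35)
s=status.read_state();print(s["clock"],s["grip_width"],s["ee_pos"],s["ft_force"])
bot.servo_line([*p,.2],v=.15)
for n in("top","side"): cv2.imwrite(f"pics/{n}1.png",imaging.get_image(n)["frame"][:,:,::-1])
s=status.read_state();print(s["clock"],s["grip_width"],s["ee_pos"],s["ft_force"])
a=cv2.imread("pics/side1.png")[150:350,230:430];b=cv2.imread("pics/top1.png")[100:300,300:500]
cv2.imwrite("pics/c3.png",cv2.resize(np.hstack([a,b]),None,fx=2,fy=2))
E
```

```text
[[0.93, -0.13, -0.34], [0.34, -0.05, 0.94], [-0.14, -0.99, 0.0]]
False
5.6667 0.29986200149998266 [ 0.51858758 -0.19525872  0.04369375] [-0.87020736 -0.03776876  3.96620616]
6.9667 0.2943995211792273 [ 0.51724936 -0.19471116  0.19880539] [-0.41710541 -0.14325047 -1.41461072]
```

View pics/c3.png

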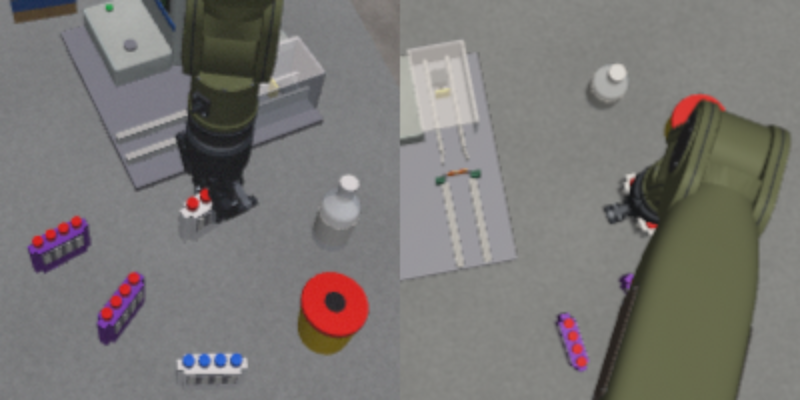

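The rack is held upright, red caps visible at c3 (195,200). Bystanders are undisturbed. Next I'll place it on the lane.

Run:
```python
from plant import bot, effector, planner, status, imaging
from h import *
R=rot(YAW); x=-.0785
bot.goto(lane(x,0,.165),R); bot.wait(.3)
s=status.read_state();print(s["clock"],s["ee_pos"],lane(x,0,.165),s["ft_force"])
bot.servo_line(lane(x,0,.070),v=.12); bot.wait(.2)
print("touch",bot.servo_line(lane(x,0,.040),v=.03,force_limit=5))
s=status.read_state();print(s["clock"],s["ee_pos"],s["ft_force"])
cv2.imwrite("pics/side2.png",imaging.get_image("side")["frame"][:,:,::-1])
cv2.imwrite("pics/top2.png",imaging.get_image("top")["frame"][:,:,::-1])
a=cv2.imread("pics/side2.png")[150:280,260:400];b=cv2.imread("pics/top2.png")[130:260,270:410]
cv2.imwrite("pics/c4.png",cv2.resize(np.hstack([a,b]),None,fx=2.8,fy=2.8))
```

```text
8.225 [0.50420248 0.04420779 0.18004629] [np.float64(0.5039162410533291), np.float64(0.04515600772529353), 0.18] [ 0.43591567  0.12627257 -1.33594864]
touch True
10.1833 [0.50359289 0.04512528 0.05856701] [-0.56925393 -0.66057332  3.91446467]
```

View pics/c4.png

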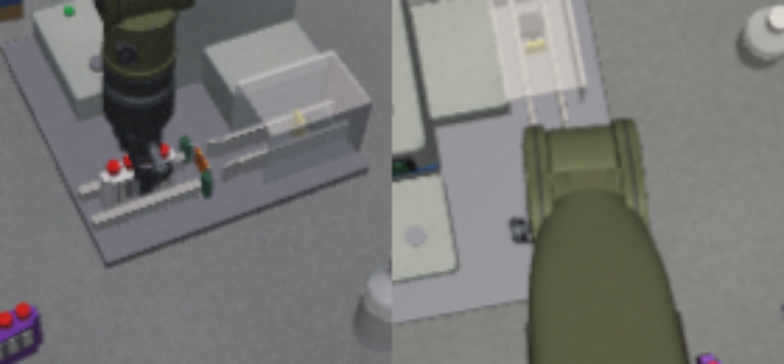

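The rack stands between the rails (c4 caps at (113,167) to (165,150)), clear of the gate, with contact at the expected deck height. Next I'll release and feel for its rear.

```bash
cat >> h.py <<'E'
def local(p):
    c,s=np.cos(np.radians(YAW)),np.sin(np.radians(YAW)); d=np.array(p[:2])-G
    return np.array([c*d[0]+s*d[1],-s*d[0]+c*d[1],p[2]-.015])
def fl(f): return local([*(G+np.array(f[:2])),f[2]+.015])
E
python3 - <<'E'
from plant import bot, effector, planner, status, imaging
from h import *
def st(n):
    s=status.read_state(); print(n,round(s["clock"],2),(local(s["ee_pos"])*1e3).round(1),fl(s["ft_force"]).round(2))
x=-.0785;R=rot(YAW,-8)
effector.gripper_to(.55); bot.servo_line(lane(x,0,.16),v=.2)
T=imaging.get_image("top")
bot.goto(lane(-.17,0,.16),R); effector.gripper_to(0,30)
S=imaging.get_image("side");m,b=blobs(S,(-8,120,80),(8,255,255),(280,180,345,235))
for c,a in b: print(c.round(1),a,(local(ray(S,*c,.09))*1e3).round(1))
bot.servo_line(lane(-.17,0,.055),v=.15);bot.wait(.2);st("behind")
print(bot.servo_line(lane(-.125,0,.055),v=.03,force_limit=2)); st("contact")
cv2.imwrite("pics/c5.png",cv2.resize(imaging.get_image("side")["frame"][150:280,260:400,::-1],None,fx=4,fy=4))
E
```

```text
[317.5 203.2] 18 [-47.2  -1.2  75. ]
[311.7 205. ] 18 [-66.9  -0.4  75. ]
[305.8 207. ] 19 [-87.   -0.4  75. ]
[299.9 209. ] 20 [-107.    -0.6   75. ]
behind 13.47 [-1.691e+02 -1.000e-01  5.590e+01] [ 0.26 -0.32 -0.69]
False
contact 15.12 [-125.1   -0.    55. ] [-0.55  0.26  0.15]
```

View pics/c5.png

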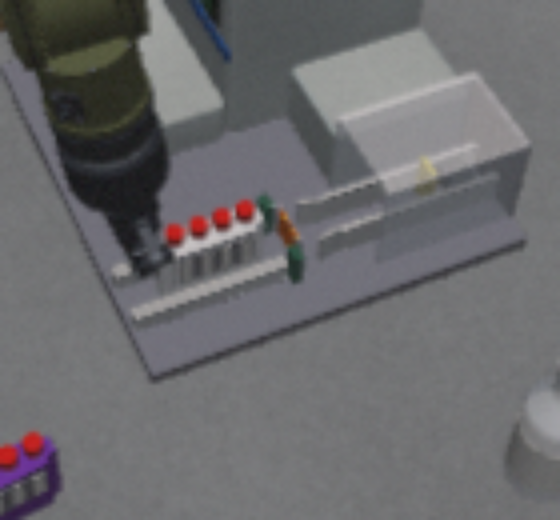

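The rack is upright against the fingers in the lane, with the gate closed just ahead (c5 orange at (285,228)). Next I'll push through the gate, stopping short of the earliest plate position.

```bash
cat > p.py <<'E'
from plant import bot, effector, planner, status, imaging
from h import *
def st(n):
    s=status.read_state(); print(n,round(s["clock"],2),(local(s["ee_pos"])*1e3).round(1),fl(s["ft_force"]).round(2))
def caps(box=(280,160,400,235)):
    S=imaging.get_image("side");m,b=blobs(S,(-8,120,80),(8,255,255),box,8)
    for c,a in b: print("cap",c.round(1),a,(local(ray(S,*c,.09))*1e3).round(1))
    return S
E
python3 - <<'E'
from p import *
caps()
for x in(-.09,-.06,-.03,-.008):
    r=bot.servo_line(lane(x,0,.055),v=.04,force_limit=9);st(r);caps()
    if r: break
S=imaging.get_image("side");cv2.imwrite("pics/c6.png",cv2.resize(S["frame"][150:260,270:400,::-1],None,fx=4,fy=4))
E
```

```text
cap [320.8 201.9] 19 [-35.5  -0.6  75. ]
cap [314.8 204. ] 19 [-56.3  -0.7  75. ]
cap [309.2 206. ] 19 [-75.6  -1.   75. ]
cap [303.1 208. ] 20 [-96.1  -0.5  75. ]
False 16.25 [-90.    0.   54.9] [-0.85  0.21 -0.43]
cap [330.7 198.6] 18 [-0.9 -0.8 75. ]
cap [324.9 200.6] 18 [-21.2  -0.7  75. ]
cap [319.4 202.4] 15 [-40.3  -0.6  75. ]
cap [313.8 204.5] 17 [-60.1  -1.3  75. ]
False 17.2 [-59.4  -0.   55.2] [-0.24 -0.39 -1.09]
cap [339.7 195.6] 18 [31. -1. 75.]
cap [333.9 197.6] 18 [10.4 -0.9 75. ]
cap [322.7 201.3] 19 [-28.7  -0.6  75. ]
cap [328.4 199.4] 15 [-8.9 -0.8 75. ]
False 18.15 [-29.6  -0.   55.1] [ 0.7  -0.92  0.33]
cap [347.6 192.7] 19 [60.1 -0.5 75. ]
cap [342.3 194.8] 16 [40.3 -1.4 75. ]
cap [336.8 196.8] 20 [20.3 -1.6 75. ]
cap [330.9 198.3] 16 [ 0.4 -0.  75. ]
False 18.9 [-7.5 -0.  55.1] [-0.04  0.66 -0.35]
cap [348.4 192.7] 17 [62.4 -1.3 75. ]
cap [342.7 194.6] 18 [41.7 -1.1 75. ]
cap [337.2 196.2] 13 [22.7 -0.3 75. ]
```

View pics/c6.png

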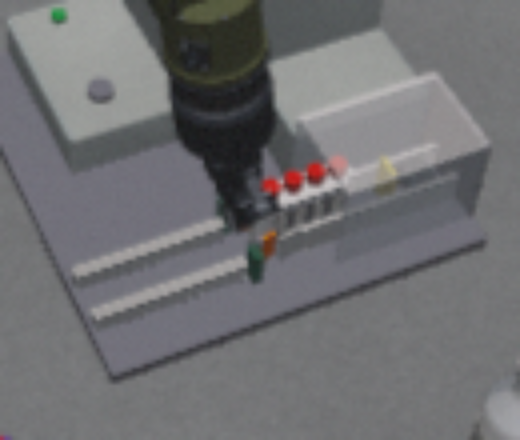

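The rack is through the gate and upright with its front at about 97 mm (fourth cap already under the hood at c6 (338,163)), and the rear is at TCP+15 mm. Next is the slow push to home.

Run:
```python
from p import *
x0=-.0075
r=bot.servo_line(lane(.045,0,.055),v=.012,force_limit=13);st(r)
bot.wait(.3);st("hold");bot.wait(.2);st("hold")
S=caps();cv2.imwrite("pics/c7.png",cv2.resize(S["frame"][150:260,270:400,::-1],None,fx=4,fy=4))
```

```text
True 22.62 [35.6  0.2 52.8] [-0.16 -0.18 -0.59]
hold 22.93 [35.   0.2 52.3] [-0.04 -0.65  0.11]
hold 23.12 [34.8  0.2 52.3] [ 0.14 -0.09  1.08]
cap [349.2 191.6] 13 [67.   1.7 75. ]
```

View pics/c7.png

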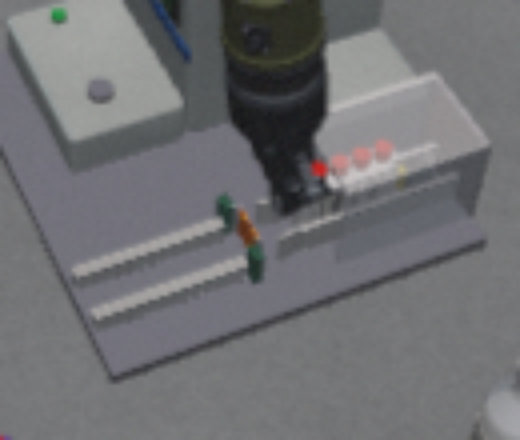

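The gate leaves have closed behind the rack. The push stopped on force but the hold shows about 0 N, so I'll re-feel in small steps to check that the catch is fully in.

Run:
```python
from p import *
bot.servo_line(lane(.033,0,.055),v=.03);st("back")
for x in np.arange(.034,.0421,.001):
    r=bot.servo_line(lane(x,0,.055),v=.008,force_limit=13.5)
    st((round(x*1e3),r))
    if r or fl(status.read_state()["ft_force"])[0]<-12.5: break
bot.wait(.2);st("hold")
```

```text
back 23.43 [33.1 -0.  55.3] [-0.05 -0.62  0.24]
(34, False) 23.71 [34.1  0.  55. ] [-0.27 -0.96 -0.55]
(35, False) 23.98 [35.1 -0.  55. ] [-0.36  0.03 -0.1 ]
(36, False) 24.26 [36.  0. 55.] [-0.36  0.38 -0.49]
(37, False) 24.53 [36.2  0.  54.8] [-3.58  0.61  1.63]
(38, False) 24.81 [36.3  0.  54.5] [-6.12  0.22  3.11]
(39, False) 25.08 [36.4  0.1 54.3] [-7.07 -0.79  4.23]
(40, False) 25.36 [36.4  0.1 54. ] [-7.6   0.74  4.02]
(41, False) 25.63 [36.5  0.1 53.8] [-9.7   0.47  4.75]
(42, False) 25.91 [36.6  0.1 53.5] [-11.22  -0.12   6.7 ]
hold 26.11 [36.6  0.1 53.5] [-11.08   0.57   6.3 ]
```

Run:
```python
from p import *
for x in np.arange(.043,.050,.001):
    bot.servo_line(lane(x,0,.055),v=.008,force_limit=5);bot.wait(.1)
    st(round(x*1e3))
    if fl(status.read_state()["ft_force"])[0]<-13.7: break
bot.wait(.3);st("hold")
S=imaging.get_image("side");a=S["frame"][150:260,270:400,::-1]
bot.servo_line(lane(.0,0,.075),v=.06);bot.servo_line(lane(-.02,0,.16),v=.15);bot.goto(lane(-.16,-.05,.2),rot(YAW));st("off")
S=caps();b=S["frame"][150:260,270:400,::-1];T=imaging.get_image("top")["frame"][115:225,280:410,::-1]
cv2.imwrite("pics/c8.png",cv2.resize(np.hstack([b,T]),None,fx=3,fy=3))
```

```text
43 26.48 [36.8  0.1 53.3] [-12.94  -0.18   6.46]
44 26.86 [37.   0.2 53.1] [-13.64  -0.59   7.38]
45 27.23 [37.3  0.2 52.9] [-15.95  -0.83   8.77]
hold 27.53 [37.3  0.2 52.9] [-15.48  -0.16   9.  ]
off 29.94 [-158.9  -50.1  199.6] [ 0.26 -0.17  0.3 ]
cap [348.9 192.2] 18 [64.9  0.1 75. ]
```

View pics/c8.png

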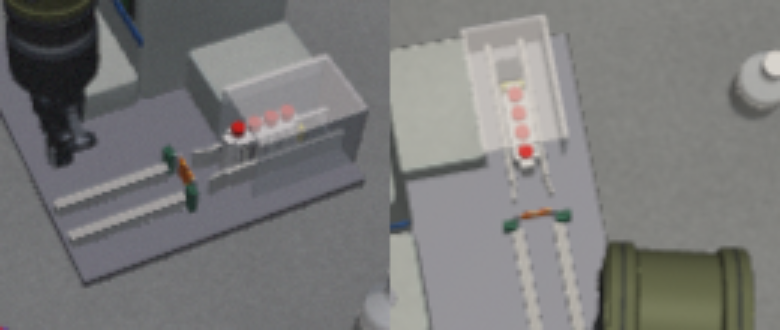

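The rack stands upright against the plate, the gate is closed behind it and the arm is clear, so I'm handing in.

Run:
```python
from plant import order,status
print(status.read_state()["clock"]);order.finish_job()
```

```text
30.0417
the job is handed in; nothing more can be done
```

The white rack with red caps is loaded, and I handed the job in at about 30 s. I set it on the in-feed lane, pushed it through the gate with closed fingers above the leaves, then pushed slowly until it felt home.

**Last checks**
- **Home:** the final push held about 15.5 N, inside the 12–16 N window. The rack moved only about 1 mm between 3.6 N and 15.9 N, so the catch should be fully in. The catch has no sensor I can read, so this rests on force and position. The rear of the rack is at about 52 mm, inside the allowed 26–54 mm.
- **Gate and rack:** pictures from both cameras show both leaves closed, the rack upright against the plate, and the robot clear of everything.
- **Bystanders:** the blue rack, purple racks, sanitiser and sharps pot looked unmoved when I lifted the rack. The last crops cover only the analyser and part of the sanitiser.

**One disagreement:** the first slow push stopped on its 13 N limit, but the force then read about 0 N. I felt again in small steps, which gave the 15.5 N result.

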